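# Clear the drying mat: hang the dippers, put the salt pot back

### The job

Clear the drying mat of the washed things: take the copper dippers off their nested piles one by one and hang each by its hook on the rail, upright, one in each free gap between the utensils that hang there, and stand the salt pot centrally on its round cork trivet. Do not knock off or push along the hanging utensils, and leave the pepper mill where it is.

Things in the scene. Friction and masses are not known exactly. Their poses are not given: they have to be found in the camera images.
- rack: Fixed dark steel rack, 700 mm long, posts (20 mm square, 208 mm tall) at its ends y = -350, +350 mm. Origin: on the counter below the middle of the rail; y along the rail, -x its front (robot's side), z up. Five utensils hang in front of it at y of about -296, -148, 0, 148, 296 mm (up to 4 mm off), which leaves four gaps between them, one dipper each. Lower bar (z 105-119 mm) steadies the handles.
- rail_top (a point): Middle of the rail's top edge, 175 mm above the counter. The rail is a flat bar, 8 mm thick (4 mm to either side of this point along x) and 20 mm high. A utensil hangs when its hook sits down over the rail, its cup in front: its x axis then lies along the rack's x, its origin at about x = -52 mm, z = 67 mm in the rack's frame.
- dipper_a1: Copper dipper: tapered cup with upright hooked handle, 167 mm tall, 190 to 300 g, standing on the 3 mm drying mat; dipper_a2, if present, is nested in it. Origin: centre of the cup's underside; z up; x points from cup to handle. Cup 46 mm across below, 72 mm at the rim, 55 mm high, heavy 20 mm base. The handle is a copper strap 16 mm wide, its back face at x = 48 mm, with grip and hook.
- dipper_a1_grip (a point): Where to pinch the handle, on all dippers at x = 54, y = 0, z = 143 mm of the dipper's frame: on the axis of a dark wooden grip, 16 mm (x) by 18 mm (y), that reaches from z = 112 to 167 mm. With the TCP here and the fingers closing along y, the fingertips stay above hook and rail.
- dipper_a1_hook (a point): Underside of the hook's crown, where the rail comes to rest, on all dippers at x = 53, y = 0, z = 108 mm of the dipper's frame. The hook stands on the back of the strap and opens downwards: slot from x = 48 to 58 mm at the crown, widening to 65 mm at its mouth; its tongue ends at z = 80 mm. So lower it 28 mm or more over the rail.
- dipper_b1: As dipper_a1, in all sizes; stands on the drying mat at the other side; dipper_b2, if present, is nested in it.
- dipper_a2: As dipper_a1, in all sizes; nested in the cup of dipper_a1, 20 mm higher, its handle turned 54 to 80 degrees to one side; lifts straight out (about 2 mm of play). May be absent.
- dipper_b2: As dipper_a1, in all sizes; nested in the cup of dipper_b1, 20 mm higher, its handle turned 54 to 80 degrees to the other side; lifts straight out (about 2 mm of play). May be absent.
- pot: Squat white salt pot with a blue lid that is fixed to it, 80 mm across, 62 mm to the top of the lid, 280 to 440 g, on the drying mat. Origin: centre of its underside. Upright round knob on top, 24 mm across, from z = 62 to 92 mm, to be pinched from above (TCP at about z = 80 mm).
- trivet: Fixed round cork trivet, 120 mm across, 6 mm thick, at the left or right end of the counter's front: the salt pot's place. Origin: centre of its underside, on the counter.
- mill: Wooden pepper mill, loose, 48 mm across, 128 mm tall, at the other end from the trivet; not to be moved. Origin: centre of its underside.
- ladle_a: Small steel ladle, cup 54 mm across, 50 mm high, 130 g, hanging loosely by its hook on the rail; not to be moved. Origin: centre of the underside of its head, about 67 mm above the counter and 52 mm in front of the rail's middle; x points to its handle, which is like a dipper's.
- masher: Steel masher, its foot a plate 56 by 54 mm, 12 mm thick, on a bent rod, 130 g, hanging loosely by its hook on the rail; not to be moved. Origin: centre of the underside of its head, about 67 mm above the counter and 52 mm in front of the rail's middle; x points to its handle, which is like a dipper's.
- sieve: Small aluminium sieve, bowl 54 mm across, 38 mm high, 130 g, hanging loosely by its hook on the rail; not to be moved. Origin: centre of the underside of its head, about 67 mm above the counter and 52 mm in front of the rail's middle; x points to its handle, which is like a dipper's.
- ladle_b: Second small steel ladle, cup 54 mm across, 50 mm high, 130 g, hanging loosely by its hook on the rail; not to be moved. Origin: centre of the underside of its head, about 67 mm above the counter and 52 mm in front of the rail's middle; x points to its handle, which is like a dipper's.
- sieve_b: Second small aluminium sieve, bowl 54 mm across, 38 mm high, 130 g, hanging loosely by its hook on the rail; not to be moved. Origin: centre of the underside of its head, about 67 mm above the counter and 52 mm in front of the rail's middle; x points to its handle, which is like a dipper's.

How it is judged:
By the outcome, as a careful person would: the job done as asked, in the order asked, and still so for the second after the job is handed in, with the robot touching nothing.
Of dipper_a2, dipper_b2 only 1 to 2 are there at a start; the rules pass over those that are not, and their reading is None.
At some moment in a run one of pot may be knocked a few centimetres aside while the robot is not near it.
It also fails if it takes over 210 s, if anything falls off the work surface, if the arm or the gripper's body presses on something with over 40 N, if the wrist force passes 120 N, or if a joint passes its speed limit or range.

### The arm

A 6-joint arm with a two-finger parallel gripper is mounted at the origin on the work surface. World frame = base frame: x ahead of the robot, y to its left, z up, the work surface at z = 0. Lengths are in m, angles in rad, forces in N, time in s.
With the tool pointing down it reaches from about 0.35 to 1 m from the base axis. Payload 7.1 kg.
Tool frame: the origin (TCP) lies between the finger pads, 19 mm behind the fingertips; this is the grasp point; z points along the fingers, y is the line along which they close (so a half turn about z gives the same grasp; the last joint's range is limited). The gripper opens to 85 mm and grips with 20 to 120 N. Pads are 22 mm wide; open, the fingers measure 114 mm over their backs; the gripper's body (76 mm by 85 mm) begins 54 mm behind the grasp point. The pads swing forward as they close: fully open they stand 13 mm farther back than shut.
Start: joints at [1.173, 0.423, 1.63, -0, 1.089, -0.019], TCP at [0.231, 0.581, 0.25] pointing down, gripper open.
Joint ranges: [-3, 3], [-0.9, 2.11], [0.09, 2.58], [-1.31, 4.45], [0.11, 2.69], [-2.54, 2.54]. Speed limits (rad/s): [2.39, 2.39, 3.01, 3.14, 3.14, 3.14].

### API

Orientations are given as a unit quaternion [x, y, z, w].
In Python, from workcell import env, viewer, planner gives the robot as it stands (env), with the cameras (viewer) and the kinematics (planner). Calls block until the motion is done:
- env.goto(position, orientation): joint-space move of the TCP to a pose.
- env.move_linear(position, orientation=None, vel=0.15, contact_N=None): straight line of the TCP; orientation=None keeps the orientation; vel is the mean speed in m/s. With contact_N (N) it stops when the force on the tool has changed by that much, and returns True; else False.
- env.move_j(angles): joint-space move.
- env.release() and env.close_gripper(): open the fingers fully, or close them until they stop; the grip force is fixed at half the most.
- env.hold(seconds).
- planner.inverse_kinematics(position, orientation): joint angles nearest the present ones, or None.
- viewer.camera(name): name is "scene" or "top" or "wrist"; returns the picture (420x560x3 uint8, red, green, blue); there is no depth.
- viewer.camera_params(name): a dict with "camera_matrix" (3x3 intrinsics, pixels), "xyz" and "orientation" of the camera in the world. Camera axes: x right, y up, looking along -z (the intrinsics and any distortion apply to the point x, -y, -z); pixel columns grow to the right and rows downward; lengths in m; the calibration is good to about 2 mm. The wrist camera is an equidistant fisheye: a pixel r from the principal point sees the ray r / f radians off the axis. A picture is of the moment at which its call begins: read the wrist's pose just before it. camera_params takes no time and is no camera call; for the wrist camera it gives the pose at the moment of the call.
A pose or a line that the arm cannot do raises env.IKError and nothing moves.
- env.sign_off(): hands the job in; it is judged then, once.
Readings, each from a call of its own:
- env.current_time_s(): time.
- env.current_qpos(): joint angles.
- env.current_joint_vel(): joint speeds.
- env.current_effort(): joint torques, N m.
- env.current_ee_pos(): TCP position.
- env.current_ee_rot(): TCP orientation.
- env.current_contact_force(): force on the tool from outside, world axes, zero at the start.
- env.current_ft_torque(): the same for the moment, N m.
- env.current_opening(): finger opening in m.
- env.current_gripper_force(): force on a finger pad.
Only numpy, scipy, OpenCV 4.12 (cv2) and the standard library are available. Lean on these libraries where they do the work, as an engineer would, in place of code of your own. Each camera call takes 0.05 s, during which the arm holds its last target. There are 200 camera calls.

## Working session

There is one attempt and no reset: what is moved stays moved. The work goes in short steps, each a Python script; the robot and the scene stay as the last script left them, time stands still between calls to the robot, and variables do not carry over. Pictures are saved under pics/ and viewed, at most 14 in all, crops included, and the job is handed in when it is done.

```bash
ls; mkdir -p pics; python3 - <<'E'
from workcell import env, viewer, planner
import cv2
for n in("scene","top"):
    im=viewer.camera(n); cv2.imwrite(f"pics/{n}0.png",im[:,:,::-1]); p=viewer.camera_params(n); print(n,p)
print(env.current_time_s(),env.current_ee_rot())
E
```

```text
pics
workcell.py
scene {'camera_matrix': array([[539.99166458,   0.        , 277.32560193],
       [  0.        , 539.99166458, 218.79849384],
       [  0.        ,   0.        ,   1.        ]]), 'xyz': array([1.04148097, 0.84086964, 1.07421939]), 'orientation': array([0.10279569, 0.37878212, 0.88599767, 0.24691147])}
top {'camera_matrix': array([[443.11067198,   0.        , 282.64350377],
       [  0.        , 443.11067198, 212.71002208],
       [  0.        ,   0.        ,   1.        ]]), 'xyz': array([0.3412251 , 0.01205519, 1.38145137]), 'orientation': array([ 0.04991376, -0.05155418, -0.69820842,  0.71228911])}
0.1 [ 1.88254256e-01  9.82120089e-01 -6.66914212e-04 -1.42311516e-04]
```

View pics/scene0.png

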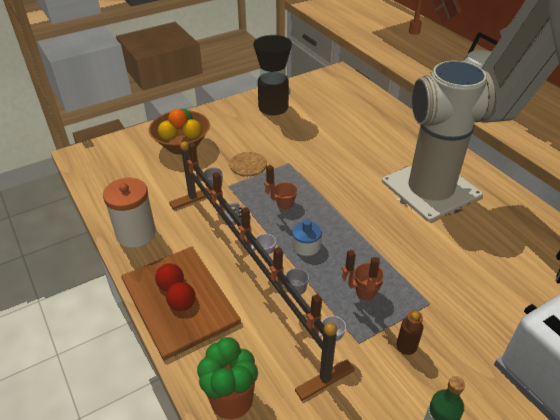

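View pics/top0.png

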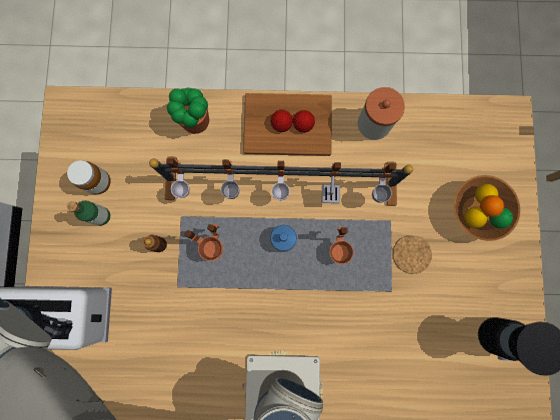

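The top view shows the rack along y (posts at about (156,163) and (405,172)). There is a pile of two at (208,248) with handles at (190,236) and (212,229), a single dipper at (341,252), the pot at (284,238), the trivet at (412,254) and the mill at (154,243). I'll enlarge it.

```bash
python3 - <<'E'
import cv2,numpy as np
t=cv2.imread("pics/top0.png"); s=cv2.imread("pics/scene0.png")
def crop(im,u,v,w,h,k): return cv2.resize(im[v:v+h,u:u+w],None,fx=k,fy=k,interpolation=cv2.INTER_CUBIC)
a=crop(t,140,215,130,75,6); b=crop(t,260,215,130,75,6)
cv2.imwrite("pics/ct.png",np.vstack([crop(t,170,215,100,75,4),crop(t,260,215,100,75,4)]).reshape(600,400,3)) 
cv2.imwrite("pics/ct.png",np.hstack([crop(t,170,215,100,75,4),crop(t,260,215,100,75,4)]))
c=np.hstack([crop(s,330,240,80,70,5),crop(s,250,155,80,70,5)]); 
cv2.imwrite("pics/ct.png",np.vstack([cv2.imread("pics/ct.png")[:300],cv2.resize(c,None,fx=.8,fy=.8) if 0 else np.pad(c[:300],((0,0),(0,0),(0,0)))]))
E
```

```text
(no output)
```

View pics/ct.png

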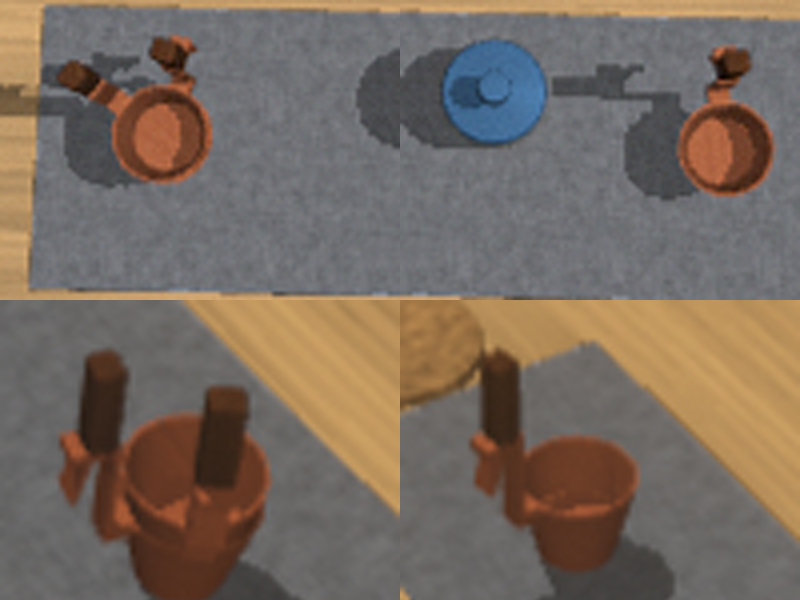

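The crops show the left pile with grips near top-image (187,233) and (210,228), the upper dipper covering the lower. The single dipper's grip is at (344,231) and the pot knob at (283,236).

```bash
cat > h.py <<'E'
from workcell import env, viewer, planner
import numpy as np, cv2
from scipy.spatial.transform import Rotation as R
def ray(p,uv,fish=False):
    K=p["camera_matrix"]; x=(uv[0]-K[0,2])/K[0,0]; y=(uv[1]-K[1,2])/K[1,1]
    if fish:
        r=np.hypot(x,y); s=np.sin(r)/r if r>1e-9 else 1; d=np.array([x*s,-y*s,-np.cos(r)])
    else: d=np.array([x,-y,-1.])
    d=R.from_quat(p["orientation"]).apply(d); return np.array(p["xyz"]),d/np.linalg.norm(d)
def tri(rs):
    A=sum(np.eye(3)-np.outer(d,d) for c,d in rs); b=sum((np.eye(3)-np.outer(d,d))@c for c,d in rs)
    X=np.linalg.solve(A,b); return X, max(np.linalg.norm(np.cross(X-c,d)) for c,d in rs)
def atz(r,z): c,d=r; return c+d*(z-c[2])/d[2]
def proj(p,X,fish=False):
    K=p["camera_matrix"]; q=R.from_quat(p["orientation"]).inv().apply(np.asarray(X)-p["xyz"]); x,y,z=q[0],-q[1],-q[2]
    if fish:
        r=np.hypot(x,y); t=np.arctan2(r,z); x,y,z=x/r*t,y/r*t,1
    return np.array([K[0,0]*x/z+K[0,2],K[1,1]*y/z+K[1,2]])
def Q(yaw):  # tool down, tool y (closing) axis at angle yaw from world y... tool x = (cos,sin), tool y=(sin,-cos)
    c,s=np.cos(yaw),np.sin(yaw)
    return R.from_matrix(np.array([[c,s,0],[s,-c,0],[0,0,-1]]).astype(float)).as_quat()
E
python3 - <<'E'
from h import *
np.set_printoptions(precision=4,suppress=True)
T=viewer.camera_params("top");S=viewer.camera_params("scene")
f=lambda a,b:print(*tri([ray(T,a),ray(S,b)]))
A=(187,233.5);B=(210.5,227.5);a=(375.6,258.8);b=(351.4,251.6)
f(A,a);f(B,b);f(A,b);f(B,a);f((343.75,231.5),(270,166.4))
print("knob");f((283.5,236.5),(307,222.5))
for n,uv,z in[("post+",(156,163),.208),("post-",(405,172),.208),("triv",(412,254),.006),("mill",(150,241),.128),("cupL",(210.5,248.5),.078),("cupR",(341.5,252),.058)]: print(n,atz(ray(T,uv),z))
w=viewer.camera_params("wrist"); print(w, env.current_ee_pos(), R.from_quat(env.current_ee_rot()).as_matrix())
E
```

```text
[0.4512 0.2682 0.1898] 0.0006806244440371613
[0.4708 0.209  0.1693] 0.00081033833007852
[0.4706 0.2484 0.2035] 0.025926572054007176
[0.4519 0.23   0.1597] 0.028660111667432497
[ 0.4683 -0.1586  0.1665] 0.0003139716843962652
knob
[0.457  0.0079 0.0878] 0.001374532339530087
post+ [0.6404 0.3577 0.208 ]
post- [ 0.6293 -0.3189  0.208 ]
triv [ 0.419  -0.3924  0.006 ]
mill [0.4341 0.3845 0.128 ]
cupL [0.4193 0.2206 0.078 ]
cupR [ 0.4179 -0.1669  0.058 ]
{'camera_matrix': array([[325.1923,   0.    , 279.9876],
       [  0.    , 325.1923, 205.684 ],
       [  0.    ,   0.    ,   1.    ]]), 'xyz': array([0.1576, 0.609 , 0.3745]), 'orientation': array([-0.128 , -0.0863,  0.5545,  0.8178])} [0.2309 0.5803 0.2493] [[-0.9291  0.3698 -0.0005]
 [ 0.3698  0.9291 -0.0013]
 [ 0.     -0.0014 -1.    ]]
```

The upper dipper of the pile (b2, grip top z = 0.190) is the one pointing to +y, and b1's grip top is at 0.169. The single a1 is at 0.167. All agree with the given sizes. Next I'll take wrist views of the rail.

```bash
python3 - <<'E'
from h import *
import pickle
np.set_printoptions(precision=4,suppress=True)
V=[]
for i,y in enumerate((.26,.09,-.09,-.26)):
    env.goto([.47,y,.36],Q(np.pi)); env.hold(.3)
    p=viewer.camera_params("wrist"); im=viewer.camera("wrist")[:,:,::-1].copy(); V.append((p,im))
    print(env.current_ee_pos(),p["xyz"],env.current_qpos(),env.current_time_s())
pickle.dump(V,open("V.pkl","wb"))
cv2.imwrite("pics/w.png",np.vstack([cv2.resize(np.hstack([V[0][1],V[1][1]]),(800,300)),cv2.resize(np.hstack([V[2][1],V[3][1]]),(800,300))]))
E
```

```text
[0.4698 0.2604 0.3598] [0.3909 0.2602 0.485 ] [ 0.4839  0.1791  1.7077  0.      1.2551 -1.0876] 1.9833
[0.4701 0.0908 0.3599] [0.3912 0.0906 0.4851] [ 0.166   0.081   1.8221  0.0001  1.2386 -1.4063] 3.05
[ 0.4702 -0.0891  0.36  ] [ 0.3912 -0.0894  0.4852] [-0.2123  0.0804  1.8225  0.0001  1.2387 -1.7847] 4.15
[ 0.4702 -0.2591  0.3602] [ 0.3913 -0.2594  0.4854] [-0.5259  0.1781  1.7081  0.0001  1.2551 -2.0981] 5.2167
```

View pics/w.png

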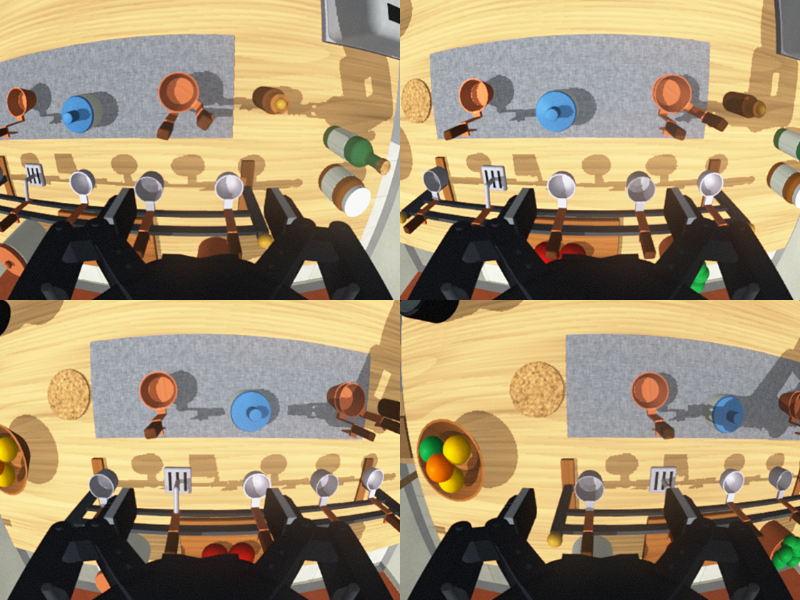

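The four wrist views show the mat well (a1, pot, pile, mill), but the fingers hide the rail. I'll turn the camera half round to see the rail from nearly overhead.

```bash
python3 - <<'E'
from h import *
import pickle
np.set_printoptions(precision=4,suppress=True)
V=[]
for i,y in enumerate((-.24,-.08,.08,.24)):
    env.goto([.50,y,.37],Q(0)); env.hold(.3)
    p=viewer.camera_params("wrist"); im=viewer.camera("wrist")[:,:,::-1].copy(); V.append((p,im))
print(env.current_qpos(),env.current_time_s())
pickle.dump(V,open("V2.pkl","wb"))
def c(i): return cv2.resize(V[i][1],(400,300))
cv2.imwrite("pics/w2.png",np.vstack([np.hstack([c(0),c(1)]),np.hstack([c(2),c(3)])]))
E
```

```text
[ 0.4245  0.199   1.6596 -0.      1.2828  1.9967] 11.3667
```

View pics/w2.png

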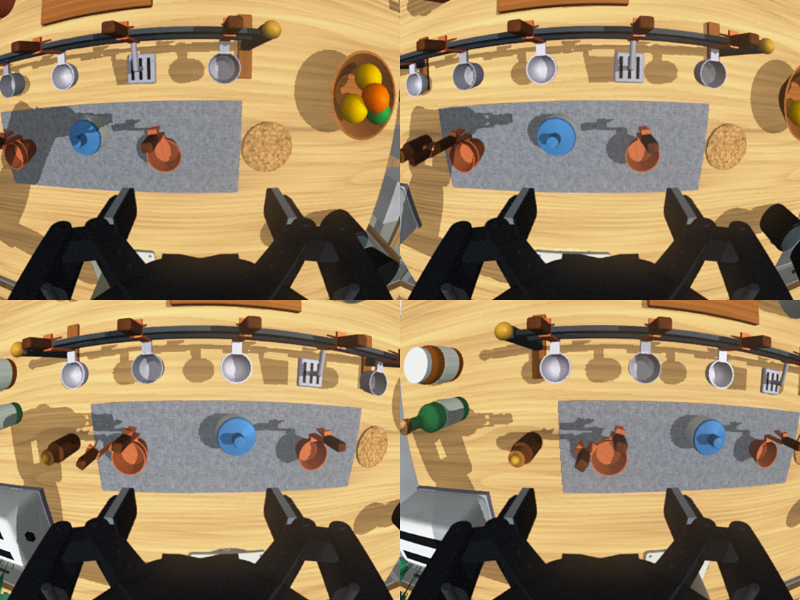

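These views show all five grips, the rail and both gold post caps (at about (270,29) and (502,331) in the mosaic). I'll enlarge around each grip.

```bash
cat > m.py <<'E'
from h import *
import pickle
V=pickle.load(open("V2.pkl","rb"))
ys=[.315,.167,.019,-.129,-.277]
tl=[]
pairs=[(3,2),(3,2),(2,1),(1,0),(1,0)]
rows=[[],[]]
for y,pr in zip(ys,pairs):
    x=.635+.0164*(y-.02)
    for r,i in enumerate(pr):
        p,im=V[i]; u,v=proj(p,[x,y,.21],True); u0,v0=int(u)-20,int(v)-32; 
        u0=min(max(u0,0),520);v0=max(v0,0)
        c=cv2.resize(im[v0:v0+75,u0:u0+40],(160,300),interpolation=cv2.INTER_CUBIC)
        cv2.rectangle(c,(0,0),(159,299),(0,255,0),1); rows[r].append(c); print(y,i,u0,v0)
cv2.imwrite("pics/m.png",np.vstack([np.hstack(r) for r in rows]))
E
python3 m.py
```

```text
0.315 3 172 7
0.315 2 29 31
0.167 3 341 8
0.167 2 159 10
0.019 2 328 10
0.019 1 147 14
-0.129 1 315 12
-0.129 0 136 18
-0.277 1 460 32
-0.277 0 302 14
```

View pics/m.png

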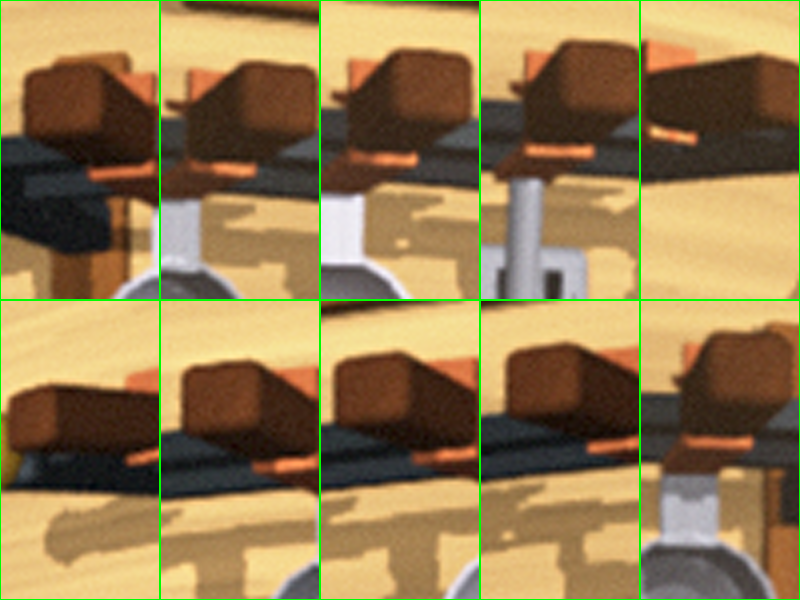

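Grip-top centres read off (crop px / 4 + offset). Now I'll triangulate them; the expected height is 0.234.

```bash
python3 - <<'E'
from h import *
import pickle
np.set_printoptions(precision=4,suppress=True)
V=pickle.load(open("V2.pkl","rb"))
off={(0,3):(172,7),(0,2):(29,31),(1,3):(341,8),(1,2):(159,10),(2,2):(328,10),(2,1):(147,14),(3,1):(315,12),(3,0):(136,18),(4,0):(302,14)}
px={(0,3):(64,98),(0,2):(34,118),(1,3):(119,97),(1,2):(62,98),(2,2):(112,85),(2,1):(54,90),(3,1):(121,76),(3,0):(65,79),(4,0):(112,67)}
G=[]
for k in range(5):
    rs=[ray(V[i][0],np.array(off[kk,i])+np.array(px[kk,i])/4,True) for (kk,i) in off if kk==k]
    if len(rs)>1: print(k,*tri(rs))
    at=[atz(r,.234) for r in rs]; print("   ",at); G.append(np.mean(at,0)[:2] if k else at[0][:2])
G=np.array(G); print(G, np.diff(G[:,1]))
c=np.polyfit(G[:,1],G[:,0],1); print(c,np.polyval(c,G[:,1])-G[:,0])
E
```

```text
0 [0.6416 0.3132 0.2325] 0.0003674495213969964
    [array([0.6416, 0.3128, 0.234 ]), array([0.6409, 0.3118, 0.234 ])]
1 [0.6408 0.1649 0.2323] 0.0002157088076327465
    [array([0.6406, 0.1654, 0.234 ]), array([0.6401, 0.1643, 0.234 ])]
2 [0.6404 0.0174 0.2322] 0.0002081948362668632
    [array([0.6401, 0.0178, 0.234 ]), array([0.6397, 0.0167, 0.234 ])]
3 [ 0.64   -0.1337  0.2319] 6.794575482943553e-05
    [array([ 0.6395, -0.1333,  0.234 ]), array([ 0.6394, -0.1346,  0.234 ])]
    [array([ 0.639 , -0.2798,  0.234 ])]
[[ 0.6416  0.3128]
 [ 0.6403  0.1649]
 [ 0.6399  0.0172]
 [ 0.6395 -0.134 ]
 [ 0.639  -0.2798]] [-0.148  -0.1476 -0.1512 -0.1458]
[0.0041 0.64  ] [-0.0003  0.0003  0.0002 -0.     -0.0002]
```

Grips are at z≈0.232 and the spacing is as expected, with the rail nearly parallel to y. Now the dippers on the mat, enlarged from the same wrist views.

```bash
python3 - <<'E'
from h import *
import pickle
V=pickle.load(open("V.pkl","rb"));W=pickle.load(open("V2.pkl","rb"))
rows=[]
for X,vs in(([.45,.23,.15],[V[0],W[3],W[2]]),([.455,-.16,.13],[V[2],W[0],W[1]])):
    r=[]
    for p,im in vs:
        u,v=proj(p,X,True);u0=min(max(int(u)-33,0),494);v0=max(int(v)-37,0); print(u0,v0)
        r.append(cv2.resize(im[v0:v0+75,u0:u0+66],(264,300),interpolation=cv2.INTER_CUBIC))
    rows.append(np.hstack(r))
cv2.imwrite("pics/d.png",np.vstack(rows))
E
```

```text
218 124
254 183
120 182
183 126
180 173
312 173
```

View pics/d.png

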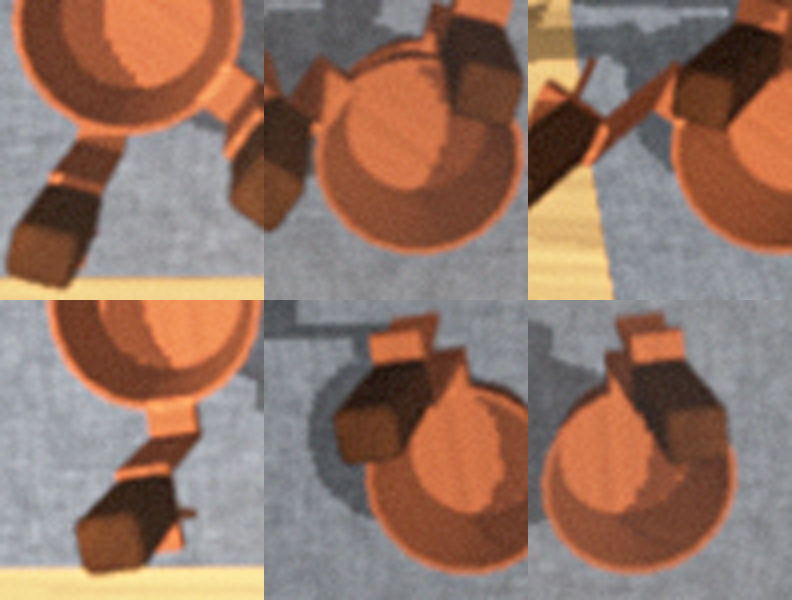

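Grip-top faces are read for b1 and a1. b2's is cut off at the crop edge, so I'll crop it again.

```bash
python3 - <<'E'
from h import *
import pickle
np.set_printoptions(precision=4,suppress=True)
V=pickle.load(open("V.pkl","rb"));W=pickle.load(open("V2.pkl","rb"))
def t(l):
    rs=[ray(p,np.array(o)+np.array(q)/4,True) for p,o,q in l]; print(*tri(rs))
t([(V[0][0],(218,124),(42,255)),(W[3][0],(254,183),(223,92)),(W[2][0],(120,182),(176,97))])
t([(V[2][0],(183,126),(110,242)),(W[0][0],(180,173),(102,132)),(W[1][0],(312,173),(169,132))])
r=[]
for p,im in [V[0],W[3],W[2]]:
    u,v=proj(p,[.44,.245,.16],True);u0=max(int(u)-33,0);v0=max(int(v)-37,0); print(u0,v0)
    c=cv2.resize(im[v0:v0+75,u0:u0+66],(264,300),interpolation=cv2.INTER_CUBIC); cv2.rectangle(c,(0,0),(263,299),(0,255,0),1); r.append(c)
cv2.imwrite("pics/d2.png",np.hstack(r))
E
```

```text
[0.4727 0.2075 0.1681] 0.0007365453912111755
[ 0.4724 -0.1603  0.1686] 0.0004329297084841024
231 116
241 194
107 193
```

View pics/d2.png

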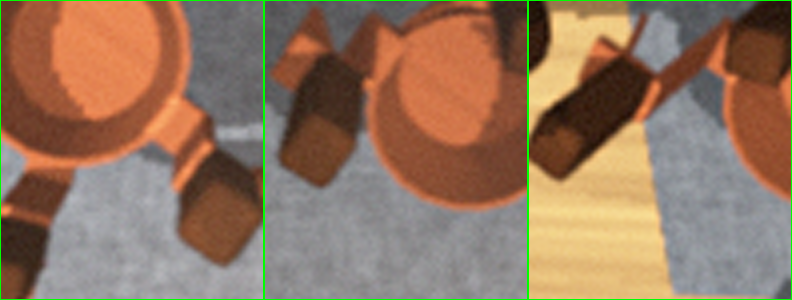

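```bash
cat >> h.py <<'E'
GY=[.2389,.0910,-.0584,-.2069]
def gx(y): return .640+.0041*y
def st(m): print(m,np.round(env.current_ee_pos(),4),"F",np.round(env.current_contact_force(),1),"open",round(env.current_opening(),4),"t",round(env.current_time_s(),1),flush=True)
def pick(x,y,z,yaw):
    q=Q(yaw); env.goto([x,y,z+.12],q); env.move_linear([x,y,z],q,vel=.12,contact_N=8); st("at grip"); env.close_gripper(); st("closed")
    env.move_linear([x,y,z+.005],q,vel=.03); env.move_linear([x,y,.42],q,vel=.15); st("lifted")
def save(n,cam):
    p=viewer.camera_params(cam); im=viewer.camera(cam)[:,:,::-1]; cv2.imwrite(f"pics/{n}.png",im); return p,im
E
python3 - <<'E'
from h import *
import pickle
np.set_printoptions(precision=4,suppress=True)
V=pickle.load(open("V.pkl","rb"));W=pickle.load(open("V2.pkl","rb"))
rs=[ray(p,np.array(o)+np.array(q)/4,True) for p,o,q in [(V[0][0],(231,116),(220,220)),(W[3][0],(241,194),(52,152)),(W[2][0],(107,193),(30,152))]]
X,e=tri(rs); print(X,e)
cb=atz(ray(V[0][0],(218+128/4,124+20/4),True),.078)
ca=atz(ray(V[2][0],(183+153/4,126+8/4),True),.058)
b1=np.array([.4727,.2075]);a1=np.array([.4724,-.1603])
for g,c in((X,cb),(b1,cb),(a1,ca)):
    d=g[:2]-c[:2]; print(c,np.linalg.norm(d),np.degrees(np.arctan2(d[1],d[0])))
E
```

```text
[0.451  0.2652 0.1884] 0.001485289964879092
[0.4208 0.2229 0.078 ] 0.05200323963909517 54.43855339157091
[0.4208 0.2229 0.078 ] 0.05416252937530403 -16.51410349999342
[ 0.4207 -0.1665  0.058 ] 0.05205611973578093 6.891346663856306
```

All radii are within 2 mm of the expected 54 mm. Picking b2.

```bash
python3 - <<'E'
from h import *
pick(.4513,.2662,.165,np.radians(55)+np.pi)
y=GY[0]; q=Q(np.pi-.004)
env.goto([gx(y)-.06,y,.42],q); env.hold(.3); st("pre")
save("p1s","scene"); save("p1w","wrist")
a=cv2.imread("pics/p1s.png");b=cv2.imread("pics/p1w.png")
cv2.imwrite("pics/p1.png",np.hstack([cv2.resize(a[140:390,180:430],(400,400)),cv2.resize(b[:,70:490],(400,400))]))
E
```

```text
at grip [0.4518 0.2665 0.1656] F [ 0.3 -0.2  0.1] open 0.0851 t 15.9
closed [0.4516 0.2663 0.1652] F [0.3 0.7 2.1] open 0.0169 t 16.5
lifted [0.451  0.266  0.4191] F [-0.1  0.7 -1.6] open 0.017 t 18.6
pre [0.5805 0.2393 0.4204] F [ 0.4 -1.3 -2. ] open 0.0173 t 19.7
```

View pics/p1.png

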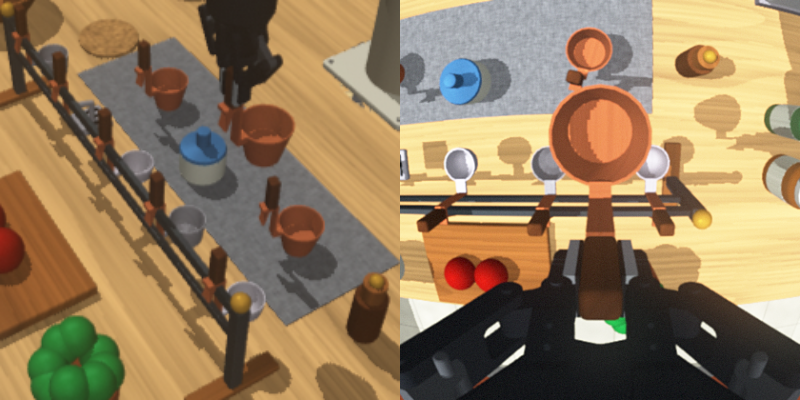

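b2 is held upright and square with the tool (cup centred at column 280 of the wrist view), and b1 is undisturbed. I'll check its pitch, then hang it.

```bash
cat >> h.py <<'E'
def hang(k,dx=0):
    y=GY[k]; x=gx(y)+dx; q=Q(np.pi-.004)
    print("rim px",proj(viewer.camera_params("wrist"),env.current_ee_pos()+[-.054,0,-.088],True))
    env.move_linear([x,y,.42],q,vel=.1); env.move_linear([x,y,.265],q,vel=.12); st("over rail")
    r=env.move_linear([x,y,.226],q,vel=.04,contact_N=5); st(f"entered contact={r}")
    if r: return False
    r=env.move_linear([x,y,.206],q,vel=.02,contact_N=5); st(f"seated contact={r}")
    return True
def drop(k):
    p=env.current_ee_pos(); q=env.current_ee_rot(); env.release(); env.hold(.3); st("released")
    env.move_linear([p[0],p[1],.40],q,vel=.12); st("up")
E
python3 - <<'E'
from h import *
hang(0)
E
```

```text
rim px [280.01230728 142.69443598]
over rail [0.6415 0.2391 0.266 ] F [-0.2 -0.2 -1.8] open 0.0174 t 22.0
entered contact=False [0.6412 0.239  0.2263] F [-0.5  0.5 -2.3] open 0.0174 t 23.1
seated contact=True [0.6425 0.239  0.2119] F [ 2.4 -0.1 -0.6] open 0.0173 t 23.9
```

```bash
python3 - <<'E'
from h import *
p=env.current_ee_pos(); r=env.move_linear([p[0],p[1],.205],vel=.01,contact_N=7); st(r); env.hold(.3); st("h")
E
```

```text
True [0.6432 0.2391 0.2093] F [-0.1  0.5  4. ] open 0.0176 t 24.3
h [0.6432 0.239  0.2092] F [-2.4  0.3  4.2] open 0.0171 t 24.6
```

It seats at z = 0.209 as expected. Releasing, then I'll look at b1 again.

```bash
python3 - <<'E'
from h import *
import pickle
drop(0)
env.goto([.45,.2,.36],Q(np.pi)); env.hold(.3); A=save("q1","wrist")
env.goto([.42,.13,.36],Q(np.pi)); env.hold(.3); B=save("q2","wrist"); save("q1s","scene"); pickle.dump([A,B],open("q.pkl","wb"))
r=[]
for p,im in(A,B):
    u,v=proj(p,[.45,.213,.12],True);u0,v0=int(u)-40,int(v)-40;print(u0,v0)
    r.append(cv2.resize(im[v0:v0+80,u0:u0+80],(320,320),interpolation=cv2.INTER_CUBIC))
s=cv2.imread("pics/q1s.png")
cv2.imwrite("pics/q.png",np.vstack([np.hstack(r),cv2.resize(s[170:370,170:430],(640,270))[:270]]))
E
```

```text
released [0.6437 0.2391 0.2091] F [-0.2  0.   0.6] open 0.0858 t 25.6
up [0.643  0.2389 0.399 ] F [-0.5  0.7 -0.6] open 0.0854 t 27.3
251 133
309 158
```

View pics/q.png

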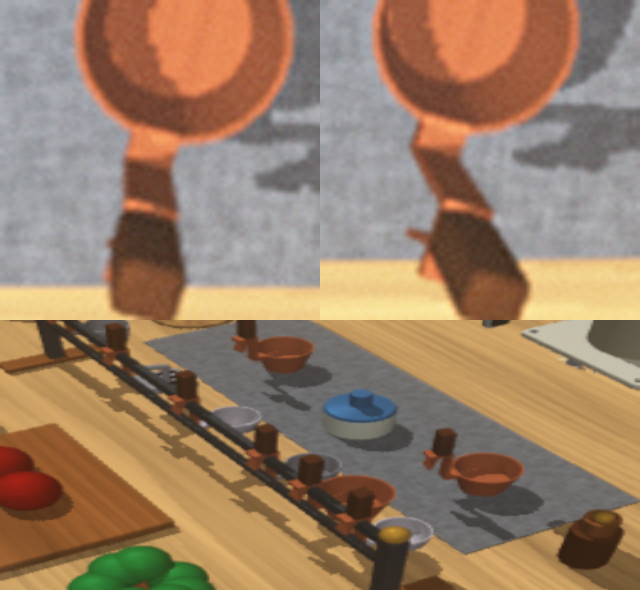

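b2 hangs upright in the first gap. b1's grip top is at crop (148,287) and (175,292), its rim centre at about (185,35).

```bash
python3 - <<'E'
from h import *
import pickle
A,B=pickle.load(open("q.pkl","rb"))
X,e=tri([ray(A[0],(251+148/4,133+287/4),True),ray(B[0],(309+175/4,158+292/4),True)])
c=atz(ray(A[0],(251+185/4,133+35/4),True),.058); d=X[:2]-c[:2]; a=np.arctan2(d[1],d[0]); print(X,e,c,np.linalg.norm(d),np.degrees(a))
assert abs(X[2]-.17)<.006 and abs(np.linalg.norm(d)-.054)<.006
pick(X[0],X[1],.146,a+np.pi)
y=GY[1]; env.goto([gx(y)-.06,y,.42],Q(np.pi-.004)); env.hold(.3); p,im=save("p2w","wrist")
m=cv2.inRange(cv2.cvtColor(im,cv2.COLOR_BGR2HSV),(3,90,60),(15,255,255)); n,l,s,ct=cv2.connectedComponentsWithStats(m); k=1+np.argmax(s[1:,4]); print("cup",s[k])
if hang(1,.0015):
    p=env.current_ee_pos(); r=env.move_linear([p[0],p[1],.205],vel=.01,contact_N=7); st(r)
E
```

```text
[0.47221191 0.20838403 0.16739174] 0.0005135865342119674 [0.42052219 0.2227494  0.058     ] 0.05364877230995829 -15.531437489162833
at grip [0.4727 0.2085 0.1467] F [ 0.1 -0.3 -0.9] open 0.0852 t 31.0
closed [0.4724 0.2084 0.1462] F [ 0.7 -0.1  2.7] open 0.017 t 31.6
lifted [0.4719 0.2083 0.4192] F [ 0.8 -0.1 -1.8] open 0.0172 t 33.9
cup [  157    89   263   246 22883]
rim px [280.03355175 142.66406149]
over rail [0.6424 0.0911 0.2659] F [-0.1 -0.3 -1.8] open 0.0172 t 37.1
entered contact=False [0.6421 0.091  0.2263] F [ 0.  -0.  -1.7] open 0.0173 t 38.3
seated contact=True [0.6423 0.091  0.2103] F [-0.9  0.3  4.2] open 0.017 t 39.0
True [0.6423 0.091  0.2102] F [-1.5 -0.9  5. ] open 0.0174 t 39.2
```

Seated: 1 mm higher in line with the 1 mm higher grasp. Releasing, then looking at a1 again.

```bash
python3 - <<'E'
from h import *
import pickle
drop(1)
env.goto([.45,-.16,.36],Q(np.pi)); env.hold(.3); A=save("r1","wrist")
env.goto([.42,-.09,.36],Q(np.pi)); env.hold(.3); B=save("r2","wrist"); save("r1s","scene"); pickle.dump([A,B],open("r.pkl","wb"))
r=[]
for p,im in(A,B):
    u,v=proj(p,[.45,-.163,.12],True);u0,v0=int(u)-40,int(v)-40;print(u0,v0)
    r.append(cv2.resize(im[v0:v0+80,u0:u0+80],(320,320),interpolation=cv2.INTER_CUBIC))
s=cv2.imread("pics/r1s.png")
cv2.imwrite("pics/r.png",np.vstack([np.hstack(r),cv2.resize(s[140:370,170:430],(640,280))]))
E
```

```text
released [0.6419 0.0909 0.2096] F [-0.4  0.3  0.7] open 0.0853 t 40.2
up [0.642  0.091  0.3991] F [1.4 0.6 0.6] open 0.0854 t 41.9
237 133
179 159
```

View pics/r.png

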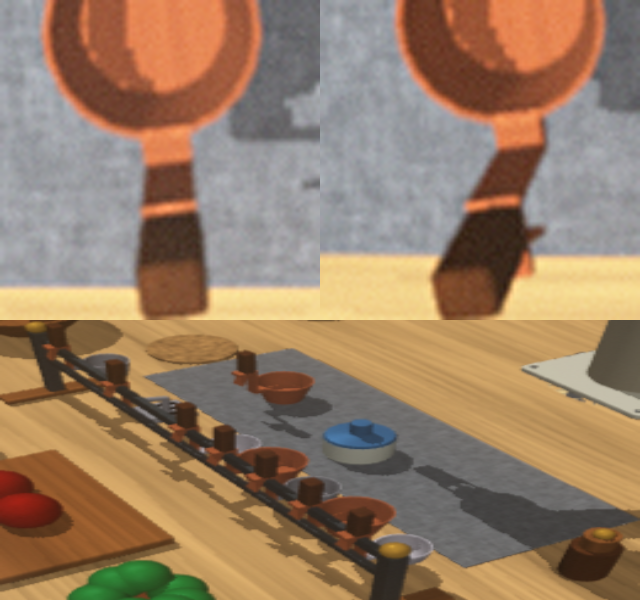

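Two dippers hang upright. a1's grip top is at (173,290) and (148,290), its rim centre at (153,28).

```bash
python3 - <<'E'
from h import *
import pickle
A,B=pickle.load(open("r.pkl","rb"))
X,e=tri([ray(A[0],(237+173/4,133+290/4),True),ray(B[0],(179+148/4,159+290/4),True)])
c=atz(ray(A[0],(237+153/4,133+28/4),True),.058); d=X[:2]-c[:2]; a=np.arctan2(d[1],d[0]); print(X,e,c,np.linalg.norm(d),np.degrees(a))
assert abs(X[2]-.17)<.006 and abs(np.linalg.norm(d)-.054)<.006
pick(X[0],X[1],.146,a+np.pi)
k=3; y=GY[k]; env.goto([gx(y)-.06,y,.42],Q(np.pi-.004)); env.hold(.3); p,im=save("p3w","wrist")
m=cv2.inRange(cv2.cvtColor(im,cv2.COLOR_BGR2HSV),(3,90,60),(15,255,255)); n,l,s,ct=cv2.connectedComponentsWithStats(m); j=1+np.argmax(s[1:,4]); print("cup",s[j])
if hang(k,.0015):
    p=env.current_ee_pos(); r=env.move_linear([p[0],p[1],.205],vel=.01,contact_N=7); st(r)
E
```

```text
[ 0.47340457 -0.15959654  0.16528076] 0.00045433903210059904 [ 0.41790403 -0.16590374  0.058     ] 0.05585777264477903 6.483398002102593
at grip [ 0.4739 -0.1597  0.1467] F [ 0.3 -0.4  0.1] open 0.0855 t 46.0
closed [ 0.4736 -0.1597  0.1462] F [ 0.  -0.   2.6] open 0.0172 t 46.6
lifted [ 0.4731 -0.1595  0.4192] F [-0.7  0.1 -2.2] open 0.0178 t 48.9
cup [  225    87   109   271 14411]
rim px [280.0201424  142.64069761]
over rail [ 0.6411 -0.2071  0.266 ] F [-1.  -0.3 -2.1] open 0.0174 t 52.0
entered contact=False [ 0.6409 -0.207   0.2263] F [-0.1  0.7 -2.1] open 0.0174 t 53.1
seated contact=True [ 0.6421 -0.2071  0.2127] F [ 2.2  0.2 -1.3] open 0.0173 t 53.8
True [ 0.6428 -0.2071  0.2102] F [0.  0.2 3.4] open 0.0175 t 54.2
```

Seated as before. Releasing, then looking at the pot and trivet from two wrist positions.

```bash
python3 - <<'E'
from h import *
import pickle
drop(3)
L=[]
for i,(x,y) in enumerate(((.44,-.33),(.44,-.16),(.44,.0))):
    env.goto([x,y,.36],Q(np.pi)); env.hold(.3); L.append(save(f"t{i}","wrist"))
save("t1s","scene"); pickle.dump(L,open("t.pkl","wb"))
s=cv2.imread("pics/t1s.png")
cv2.imwrite("pics/t.png",np.vstack([np.hstack([cv2.resize(L[0][1],(400,300)),cv2.resize(L[1][1],(400,300))]),np.hstack([cv2.resize(L[2][1],(400,300)),cv2.resize(s[100:370,130:490],(400,300))])]))
for (p,im) in L:   # pot blue, trivet colour blobs
    h=cv2.cvtColor(im,cv2.COLOR_BGR2HSV); m=cv2.inRange(h,(95,100,60),(120,255,255)); n,l,st_,c=cv2.connectedComponentsWithStats(m); j=1+np.argmax(st_[1:,4]); print(st_[j],c[j],"pred trivet",proj(p,[.419,-.392,.006],True),"pred knob",proj(p,[.457,.008,.095],True))
E
```

```text
released [ 0.6434 -0.2071  0.2101] F [ 0.3  0.3 -0.3] open 0.0854 t 55.2
up [ 0.6426 -0.207   0.399 ] F [-0.7  0.4  0.3] open 0.0854 t 57.0
[ 486  148   38   48 1353] [503.66371027 171.71101256] pred trivet [237.98557473 143.69773964] pred knob [507.44341126 186.63578985]
[ 388  141   50   54 2086] [412.45014382 167.21284756] pred trivet [134.00847228 148.46238311] pred knob [409.72016538 184.20551529]
[ 273  137   58   57 2587] [301.41553923 164.92578276] pred trivet [ 57.4464964  154.28651057] pred knob [287.39395007 183.15273135]
```

View pics/t.png

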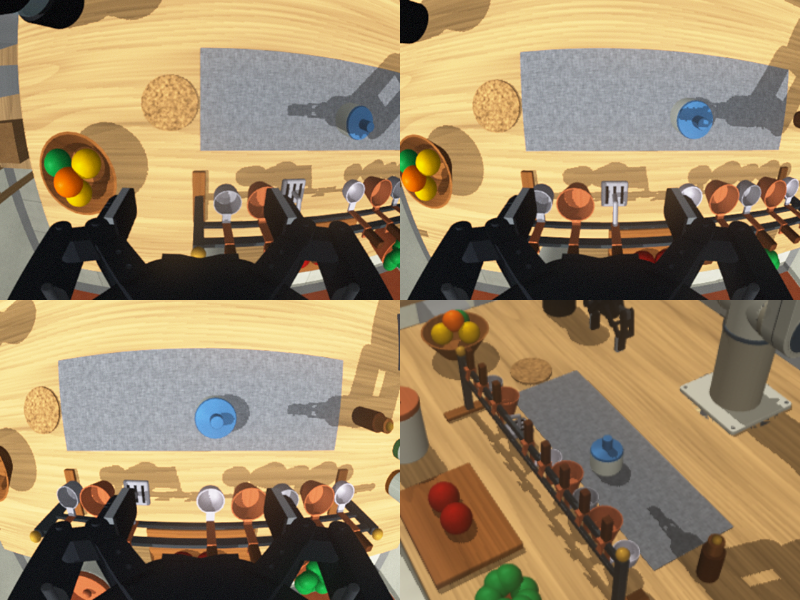

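All three dippers hang upright and the trivet is where predicted. The pot has been pushed about 4 cm (lid centre (301,165) in the third view, against (287,183) predicted). I'll enlarge the pot and trivet.

```bash
python3 - <<'E'
from h import *
import pickle
L=pickle.load(open("t.pkl","rb")); r=[]
for i,(u,v) in((1,(412,167)),(2,(301,165)),(0,(238,144)),(1,(135,148))):
    print(i,u-50,v-37); c=cv2.resize(L[i][1][v-37:v+38,u-50:u+50],(400,300),interpolation=cv2.INTER_CUBIC); r.append(c)
cv2.imwrite("pics/u.png",np.vstack([np.hstack(r[:2]),np.hstack(r[2:])]))
E
```

```text
1 362 130
2 251 128
0 188 107
1 85 111
```

View pics/u.png

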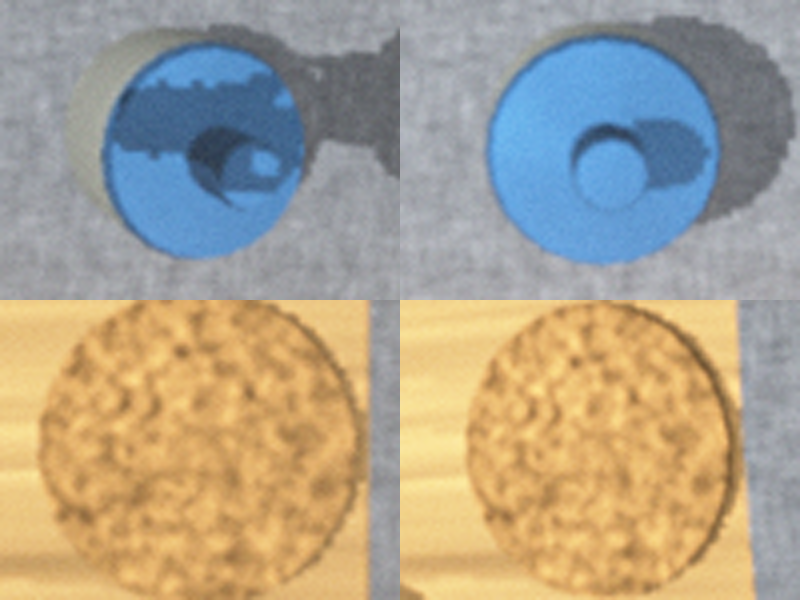

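```bash
python3 - <<'E'
from h import *
import pickle
L=pickle.load(open("t.pkl","rb"))
def t(n,a): 
    rs=[ray(L[i][0],np.array(o)+np.array(q)/4,True) for i,o,q in a]; X,e=tri(rs); print(n,X,e); return X,rs
K,_=t("knob",[(1,(362,130),(256,172)),(2,(251,128),(212,173))])
M,_=t("lid",[(1,(362,130),(205,150)),(2,(251,128),(203,151))])
T,rs=t("triv",[(0,(188,107),(198,149)),(1,(85,111),(198,148))]); Tz=np.mean([atz(r,.006) for r in rs],0); print(Tz,[atz(r,.006) for r in rs])
q=Q(np.pi); x,y=K[:2]
assert abs(K[2]-.095)<.008
env.goto([x,y,.2],q); env.move_linear([x,y,.083],q,vel=.12,contact_N=8); st("at knob"); 
env.close_gripper(); st("closed"); print(env.current_gripper_force())
env.move_linear([x,y,.088],q,vel=.03); env.move_linear([x,y,.25],q,vel=.12); st("lift")
E
```

```text
knob [0.44067844 0.02792935 0.09996931] 0.0002458680132527343
lid [0.44228799 0.02810689 0.05584215] 0.00022268959262908842
triv [ 0.41962723 -0.39334736  0.00130112] 0.0007541491606599446
[ 0.41906291 -0.39189607  0.006     ] [array([ 0.41981862, -0.39274702,  0.006     ]), array([ 0.4183072 , -0.39104512,  0.006     ])]
at knob [0.4412 0.0279 0.0836] F [0.9 0.8 0.1] open 0.0849 t 62.2
closed [0.4408 0.0279 0.0834] F [-0.9 -0.   5.7] open 0.0223 t 62.8
58.42770159244537
lift [0.4402 0.0279 0.2493] F [-0.4 -1.3 -4.5] open 0.0221 t 64.6
```

```bash
python3 - <<'E'
from h import *
q=Q(np.pi); x,y=.419,-.3925
env.goto([x,y,.25],q); env.move_linear([x,y,.10],q,vel=.12); env.hold(.2); st("above")
r=env.move_linear([x,y,.083],q,vel=.02,contact_N=5); st(r); env.hold(.3)
env.release(); env.hold(.3); p=env.current_ee_pos(); env.move_linear([p[0],p[1],.25],q,vel=.12)
env.goto([.40,-.30,.36],q); env.hold(.3); a=save("v0","wrist"); b=save("v0s","scene"); 
env.goto([.35,.1,.4],q); env.hold(.3); c=save("v1s","scene"); d=save("v1t","top"); st("end")
cv2.imwrite("pics/v.png",np.vstack([np.hstack([cv2.resize(a[1][60:285,80:380],(400,300)),cv2.resize(c[1][100:370,130:490],(400,300))]),cv2.resize(d[1][140:290,140:440],(600,300)) if 0 else np.hstack([cv2.resize(d[1][140:290,140:440],(800,300))])]))
E
```

```text
above [ 0.4192 -0.3928  0.1006] F [ 0.6  0.  -3.8] open 0.0224 t 67.8
True [ 0.4189 -0.3924  0.0864] F [-0.9  0.9  5.7] open 0.0221 t 68.4
end [0.3501 0.0998 0.3999] F [-0.2 -0.5 -0.2] open 0.0854 t 74.1
```

View pics/v.png

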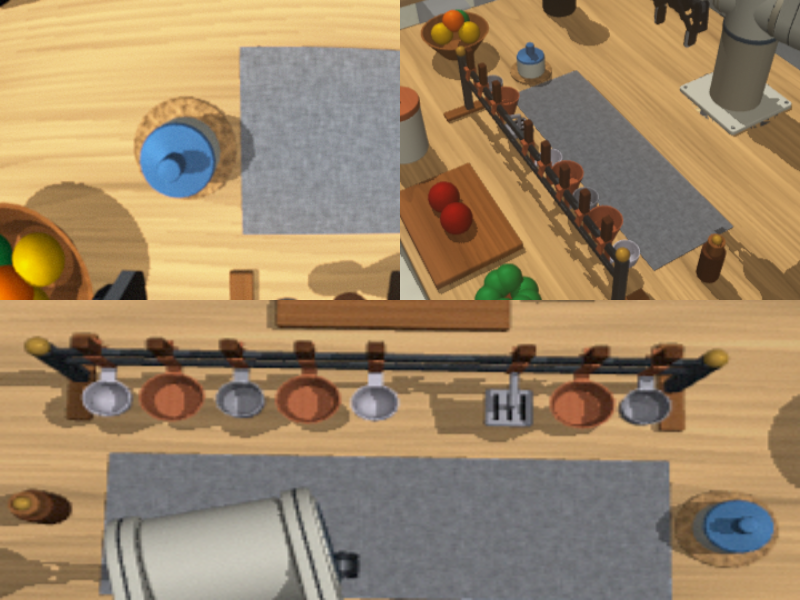

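All three dippers hang between the utensils, the mat is clear, the mill hasn't moved and the pot stands on the trivet. I'll check its centring numerically before handing in.

```bash
python3 - <<'E'
from h import *
q=Q(np.pi)
env.goto([.50,-.39,.36],q); env.hold(.3); p,im=save("z","wrist")
def lid(im):
    m=cv2.inRange(cv2.cvtColor(im,cv2.COLOR_BGR2HSV),(95,80,40),(120,255,255)); cs,_=cv2.findContours(m,0,2); return cv2.fitEllipse(cv2.convexHull(max(cs,key=cv2.contourArea)))[0]
print(atz(ray(p,lid(im),True),.056)); print("top",atz(ray(viewer.camera_params("top"),lid(cv2.imread("pics/v1t.png"))),.056))
E
```

```text
[ 0.4202145  -0.39228206  0.056     ]
top [ 0.41994918 -0.39069681  0.056     ]
```

The pot is within about 2 mm of the trivet's centre (0.4193, −0.3925). Handing in.

```bash
python3 - <<'E'
from workcell import env, viewer, planner
print(env.sign_off())
E
```

```text
the job is handed in; nothing more can be done
None
```

The job is handed in: all three dippers present hang upright in separate gaps (one gap stays empty), the salt pot is within about 2 mm of the trivet's centre, and the hanging utensils and pepper mill look unmoved in the last picture.

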